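Ready the under-sink filter for a cartridge change

ROBOT

A 7-joint arm with a two-finger parallel gripper is mounted at the origin on the work surface. World frame = base frame: x ahead of the robot, y to its left, z up, the work surface at z = 0. Lengths are in mm, angles in rad, forces in N, time in s.
With the tool pointing down it reaches from about 400 to 875 mm from the base axis. Payload 4.4 kg.
Tool frame: the origin (TCP) lies at the very end of the fingers, on their centre line; the grasp point (between the pads) lies 19 mm behind it; z points along the fingers, x is the direction in which the jaws open and shut, and the axes are right-handed (so a half turn about z gives the same grasp; the last joint's range is limited). The gripper opens to 85 mm and grips with 20 to 120 N. Pads are 22 mm wide; open, the fingers measure 114 mm over their backs; the gripper's body (76 mm by 85 mm) begins 54 mm behind the grasp point. The pads swing forward as they close: fully open they stand 13 mm farther back than shut.
Start: joints at [-1.179, 0.628, 0.038, 1.517, -0.027, 0.996, -0.02], TCP at [287.264, 583.093, 231.313] pointing down, gripper open.
Joint ranges: [-3.06, 3.06], [-0.37, 2.12], [-1.25, 1.32], [0.18, 2.47], [-1.1, 4.24], [0.23, 1.98], [-2.94, 2.94]. Speed limits (rad/s): [2.57, 2.57, 3.14, 3.14, 3.14, 3.14, 3.14].

INTERFACE

Orientations are given as [roll, pitch, yaw] about the fixed x, y, z axes, in that order (R = Rz(yaw) Ry(pitch) Rx(roll)).
In Python, from cell import ctrl gives the robot as it stands.
- The arm moves only by the shell command python3 -m creep 'ROWS'. ROWS is text: rows parted by semicolons, each of 7 numbers parted by spaces: the shift along the tool's x, y, z in units of 40 mm (1.0 is 40 mm), then the turn, a rotation vector about the tool's x, y, z in degrees, then the closure, from 0 (fully open) to 1 (shut). In form: x y z rx ry rz grip; .... A call has 1 to 10 rows; each row is the pose to reach, as a shift and turn from the pose commanded when the call began, along the tool's axes at that moment; what a row does not reach only later rows make up. A row lasts 1/12 s, in which the tool goes at most 41.7 mm and 7.16 degrees, less where a joint would pass 70% of its speed; a pose out of reach is approached as far as the arm can. A call with a gripper value outside its range is refused whole. The fingers move at their own pace and stop on an object; the grip force is fixed at half the most. Time passes only in rows, so rows that repeat a pose let the fingers close. It gives the time, the measured TCP pose, the force and the opening at its end, in the units of the state.
- ctrl.read_state(): the state, without advancing time (a new reading comes with each control period).
- ctrl.get_image(name): name is "scene" or "top" or "wrist"; returns a dict with "img" (384x512x3 uint8, red, green, blue), "vfov" (degrees; the focal length in pixels is half the picture's height over the tangent of half this angle, whatever the lens; pixels are square), "cx", "cy" (the principal point, pixels), "T" (4x4, takes a point from camera to world coordinates); the wrist camera has in their place "tool_from_camera" (4x4, takes a point from camera to tool coordinates, whose origin is the TCP and whose axes are the tool frame's). Camera axes: x right, y up, looking along -z (the intrinsics and any distortion apply to the point x, -y, -z); pixel columns grow to the right and rows downward; lengths in mm; the calibration is good to about 2 mm. A picture is of the moment at which its call begins: read the wrist's pose just before it. There is no depth.
- ctrl.finish_job(): hands the job in, once; it reports no verdict.
Trained networks look in the newest picture that a camera, given by its name, has taken for a name from the list of things; names that differ only in an ending like _2 or _b are one class to them, and where a whole thing is asked for, a point or a joint stands for the part that bears it (a point fixed in the world has none). Each returns a list of dicts, best first, with "score" (0 to 1); they miss things now and then, are a little off and sometimes report something else, mostly with a low value. They report only what shows in the picture. A call takes as long as a camera call. They do not tell look-alikes from the thing itself.
- ctrl.boxes_of(camera, thing): "rect" ([left, top, right, bottom] in pixels, round what is visible of it).
- ctrl.cut_out(camera, thing): "pixels" (384x512 bool, what is visible of it) and "rect" ([left, top, right, bottom] in pixels, round what is visible of it).
The state is a dict: "clock": time; "qpos": joint angles; "qd": joint speeds; "tau": joint torques, N m; "eef_pos": TCP position; "tool_rot": TCP orientation; "force": force on the tool from outside, world axes, zero at the start; "torque": the same for the moment, N m; "width": finger opening in mm.
Only numpy, scipy, OpenCV 4.12 (cv2) and the standard library are available. Lean on these libraries where they do the work, as an engineer would, in place of code of your own. Each camera call takes 0.05 s, during which the arm holds its last target.

TASK

Get the water filter on the pull-out tray ready for a cartridge change: first stand the new cartridge end-down in its narrow round holder, all the way down, and let go of it. Then take the quarter-turn cap off the filter housing - nobody knows which way it unlocks, so try it both ways - and finish while still holding the cap level in the gripper, lifted clear of the housing by at least 8 cm; do not put it down or let go. Leave the funnel, the stopper and the dustpan where they are.

Things in the scene. Friction and masses are not known exactly. Their poses are not given: they have to be found in the camera images.
- cartridge_center (a point): New filter cartridge, loose: a white cylinder 34 mm in diameter and 150 mm tall with grey end bands, about 160 g, standing upright on the tray floor. The point is its centre, half-way up (75 mm above its underside); z is its long axis. The lower end is chamfered.
- holder_mouth (a point): Fixed narrow grey round cup for the cartridge: 54 mm outside, 42 mm inside diameter, 75 mm tall on an 85 mm square foot plate, open at the top. The point is the centre of its mouth (level with the rim); the inner floor is 70 mm below it, so a seated cartridge has its centre 5 mm above this point. z is up.
- housing_mouth (a point): Fixed two-stage water filter: two white upright canisters, 76 mm in diameter, 125 mm apart. The point is the centre of the rim of the first stage, the one with a flat cap with a wing grip; z up, the rim is 130 mm above the tray floor and the cap's disc rests on it. The second stage stands 125 mm away along this frame's -y; its closed dome, 152 mm tall, is not opened.
- cap_grip (a point): Wing grip on top of the loose white cap (about 150 g) of the first stage: upright, 62 mm long (along this frame's x), 14 mm thick (along y), 34 mm tall, on a disc 80 mm in diameter and 10 mm thick. The point is on the cap's axis in the wing, 22 mm above the disc's top face, 12 mm below the wing's top, and 32 mm above the rim while the cap is on; z is up.
- cap_disc (a point): Centre of the underside of the same cap's disc; a 34 mm plug below it reaches 30 mm into the housing. Two hidden lugs lock it (2 mm vertical play). From its start it turns freely by about 1.0 rad in ONE sense, different each time and not visible, to an end stop; there, or up to 0.15 rad before, it lifts straight out. The other way a firm stop blocks it within 0.25 rad and it stays locked.
- funnel: Small aluminium funnel standing mouth down on the tray, 80 mm wide, 75 mm tall, loose; origin at the centre of its underside. Not part of the work.
- stopper: Black silicone bottle stopper standing on the tray, 42 mm wide, 36 mm tall, loose; origin at the centre of its underside. Not part of the work.
- dustpan: Yellow plastic dustpan lying on the tray, pan 130 by 200 mm, 35 mm tall, handle 80 mm along its +x, loose; origin at the centre of the pan's underside. Not part of the work.
There are look-alikes about, which are no part of the job. What is shaped like the part that bears cap_grip but green is not meant.

How it is judged (in metres and radians):
On the way, in this order (a step that is already met when the one before it is completed fails the run):
1. the cartridge stands end-down at the bottom of its holder, let go of, with the cap still on the housing (z of cartridge_center in the frame of holder_mouth below 0.013 m and horizontal distance between cartridge_center and holder_mouth below 0.012 m and angle between cartridge_center's own z axis and vertical below 0.2 rad and contact force between cartridge and the fingers below 0.2 N and z of cap_grip in the frame of housing_mouth below 0.037 m), for 0.2 s.
2. the cap has come out of the housing, held by the fingers (z of cap_grip in the frame of housing_mouth above 0.075 m and contact force between cap and the fingers above 1 N), for 0.2 s.
At the end, for the whole second after the job is handed in: Cartridge in its holder: centre at most 13 mm above the mouth, within 12 mm of its axis, tilt under 0.2 rad, let go. Cap held still by the fingers, tilt under 0.3 rad, its grip point at least 105 mm above the housing rim (32 mm at the start), touching neither filter nor cartridge (z of cartridge_center in the frame of holder_mouth below 0.013 m and horizontal distance between cartridge_center and holder_mouth below 0.012 m and angle between cartridge_center's own z axis and vertical below 0.2 rad and contact force between cartridge and the fingers below 0.2 N and z of cap_grip in the frame of housing_mouth above 0.105 m and angle between cap_grip's own z axis and vertical below 0.3 rad and contact force between cap and the fingers above 1 N and contact force between cap and filter below 0.1 N and contact force between cap and cartridge below 0.1 N and linear speed of cap below 0.03 m/s); the arm keeps its last pose, push and grip.
It fails at once if the funnel is disturbed (moved more than 30 mm) (distance of funnel from where it was at the start of the episode above 0.03 m).
It fails at once if the stopper is disturbed (moved more than 30 mm) (distance of stopper from where it was at the start of the episode above 0.03 m).
It fails at once if the dustpan is disturbed (moved more than 30 mm) (distance of dustpan from where it was at the start of the episode above 0.03 m).
It also fails if it takes over 59 s, if anything falls off the work surface, if the arm or the gripper's body presses on something with over 40 N, if the wrist force passes 120 N, or if a joint passes its speed limit or range.

## Working session

There is one attempt and no reset: what is moved stays moved. The work goes in short steps, Python scripts to look and compute and a shell command to move; the robot and the scene stay as the last step left them, time stands still between calls to the robot, and variables do not carry over. Pictures are saved under pics/ and viewed, and the job is handed in when it is done.

```bash
ls; mkdir -p pics
python3 - <<'E'
from cell import ctrl
import cv2
s=ctrl.read_state();print(s)
for n in("scene","top","wrist"):
    d=ctrl.get_image(n);cv2.imwrite(f"pics/{n}0.png",cv2.cvtColor(d["img"],cv2.COLOR_RGB2BGR))
    print(n,{k:v for k,v in d.items() if k!="img"})
E
```

```text
pics
{'clock': 0.0, 'qpos': array([-1.17878878,  0.62930856,  0.03844315,  1.51838754, -0.02703396,
        0.99626131, -0.02000873]), 'qd': array([-8.59875475e-04,  7.89588947e-04,  2.35721754e-04,  1.26377671e-05,
        5.66651196e-04, -1.01927104e-03,  6.97931179e-04]), 'tau': array([-3.95568968e-04, -5.63413739e+01,  1.22616738e+00, -1.93442702e+01,
        1.10304466e-02,  1.07589603e-02,  1.28403877e-05]), 'eef_pos': array([286.9805333 , 582.52652203, 230.407176  ]), 'tool_rot': array([-3.14158752e+00,  1.84718641e-03,  1.11296016e+00]), 'force': array([-0.09830445, -0.36959051,  0.42581752]), 'torque': array([-0.0081173 ,  0.01645222,  0.03368372]), 'width': 85.60761865531752}
scene {'vfov': 54.13930045050775, 'cx': 260.3728617836137, 'cy': 187.2994914366503, 'T': array([[ 3.29270540e-01, -5.47846936e-01,  7.69054384e-01,
         1.26891644e+03],
       [ 9.44048483e-01,  2.07220253e-01, -2.56577919e-01,
        -2.64499067e+02],
       [-1.87982172e-02,  8.10508175e-01,  5.85425593e-01,
         7.48906716e+02],
       [ 0.00000000e+00,  0.00000000e+00,  0.00000000e+00,
  
[... 202 characters left out ...]
    [-9.99466826e-01,  3.14538257e-02,  8.75902675e-03,
         9.10854147e+00],
       [ 1.23481378e-02,  1.15792527e-01,  9.93196664e-01,
         1.31584291e+03],
       [ 0.00000000e+00,  0.00000000e+00,  0.00000000e+00,
         1.00000000e+00]])}
wrist {'vfov': 65.8339906544216, 'cx': 254.85879163615934, 'cy': 197.24966844821688, 'tool_from_camera': array([[ 9.99998954e-01, -1.44386008e-03, -8.19059736e-05,
        -2.71302845e-01],
       [-1.39961967e-03, -9.51993619e-01, -3.06114670e-01,
        -7.93982213e+01],
       [ 3.64012787e-04,  3.06114464e-01, -9.51994644e-01,
        -1.41968391e+02],
       [ 0.00000000e+00,  0.00000000e+00,  0.00000000e+00,
         1.00000000e+00]])}
```

View pics/scene0.png

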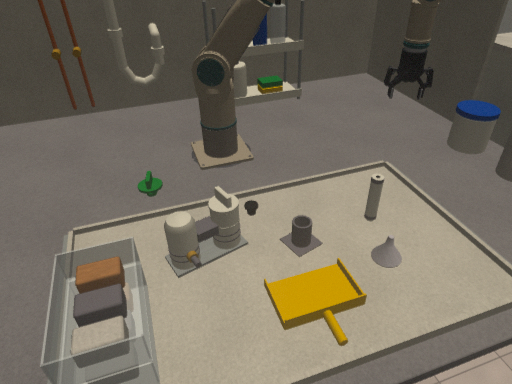

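View pics/top0.png

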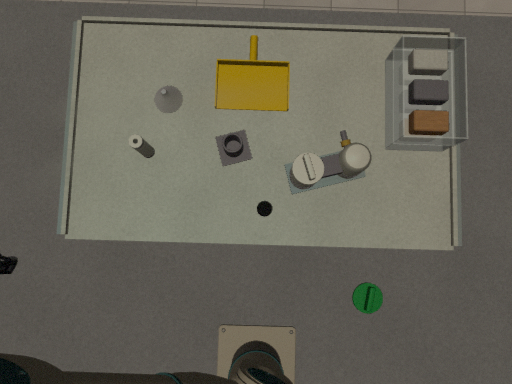

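View pics/wrist0.png

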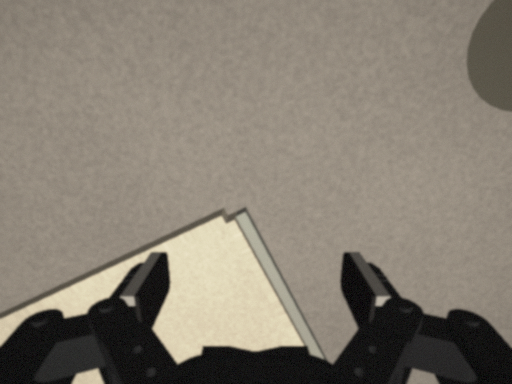

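Scene: cartridge at (375,197), holder at (302,230), filter with the wing cap at (224,215), dome at (182,235), funnel (388,248), stopper (251,207), dustpan (315,295). Top: cartridge (142,146), holder (233,145), cap (308,168). Green cap off the tray at top (367,298) is the look-alike; the white one on the first stage fits. Next: enlarge and measure.

```bash
cat > h.py <<'E'
import numpy as np,cv2
from cell import ctrl
from scipy.spatial.transform import Rotation as R
def shot(n,save=None):
    s=ctrl.read_state(); d=ctrl.get_image(n)
    if n=="wrist":
        T=np.eye(4);T[:3,:3]=R.from_euler('xyz',s["tool_rot"]).as_matrix();T[:3,3]=s["eef_pos"]
        d["T"]=T@d["tool_from_camera"]
    if save: cv2.imwrite(f"pics/{save}.png",cv2.cvtColor(d["img"],cv2.COLOR_RGB2BGR))
    d["f"]=192/np.tan(np.radians(d["vfov"]/2)); return d
def ray(d,u,v):
    c=np.array([(u-d["cx"])/d["f"],-(v-d["cy"])/d["f"],-1]); r=d["T"][:3,:3]@c
    return d["T"][:3,3],r/np.linalg.norm(r)
def atz(d,u,v,z):
    o,r=ray(d,u,v);return o+r*(z-o[2])/r[2]
def tri(obs):
    A=np.zeros((3,3));b=np.zeros(3);L=[]
    for d,u,v in obs:
        o,r=ray(d,u,v);P=np.eye(3)-np.outer(r,r);A+=P;b+=P@o;L.append((o,P))
    x=np.linalg.solve(A,b);return x,[round(float(np.linalg.norm(P@(x-o))),1) for o,P in L]
def proj(d,p):
    c=d["T"][:3,:3].T@(np.asarray(p)-d["T"][:3,3]);return d["cx"]+d["f"]*c[0]/-c[2],d["cy"]-d["f"]*c[1]/-c[2]
def crop(d,x0,y0,x1,y1,k,name):
    im=cv2.cvtColor(d["img"],cv2.COLOR_RGB2BGR)[y0:y1,x0:x1];cv2.imwrite(f"pics/{name}.png",cv2.resize(im,None,fx=k,fy=k,interpolation=cv2.INTER_CUBIC))
E
python3 - <<'E'
from h import *
import pickle
D={}
for n in("scene","top"):
    d=shot(n);D[n]=d
    for t in("cartridge_center","cap_grip","funnel","stopper","dustpan"):
        for r in ctrl.cut_out(n,t)[:3]:
            m=r["pixels"];ys,xs=np.nonzero(m);print(n,t,round(r["score"],2),np.round(r["rect"],1),len(xs),xs.mean().round(1),ys.mean().round(1))
pickle.dump(D,open("D.pkl","wb"))
crop(D["top"],110,110,270,230,5,"tcropA");crop(D["top"],270,130,390,220,6,"tcropB")
crop(D["scene"],270,160,430,280,5,"scropA");crop(D["scene"],150,180,270,270,6,"scropB")
E
```

```text
scene cartridge_center 0.77 [363.2 172.2 385.6 220.2] 597 373.6 197.0
scene cap_grip 0.89 [209.9 187.4 236.1 214.3] 498 222.6 202.7
scene cap_grip 0.7 [139.6 173.2 162.2 198.7] 350 150.0 185.2
scene funnel 0.74 [370.4 237.9 401.2 265.7] 643 386.6 254.0
scene funnel 0.22 [283.8 215.6 321.9 256.9] 958 301.0 236.2
scene stopper 0.5 [247.  197.8 258.7 217.3] 154 251.2 207.3
scene dustpan 0.75 [259.6 257.7 366.2 347.8] 4548 315.9 297.4
top cartridge_center 0.66 [129.  131.5 156.8 159.1] 365 141.8 145.8
top cap_grip 0.97 [354.6 282.4 380.7 314. ] 763 367.3 297.5
top cap_grip 0.71 [291.  151.8 325.5 184.2] 802 307.9 168.3
top stopper 0.71 [256.  200.9 274.4 216.1] 196 264.2 208.0
top dustpan 0.66 [214.2  34.8 291.5 111.5] 3893 252.1 82.7
```

View pics/tcropA.png

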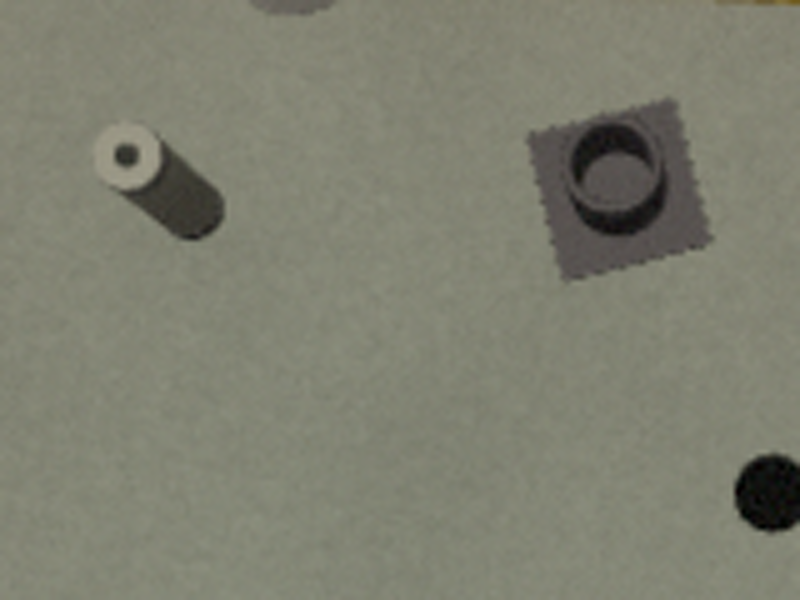

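View pics/tcropB.png

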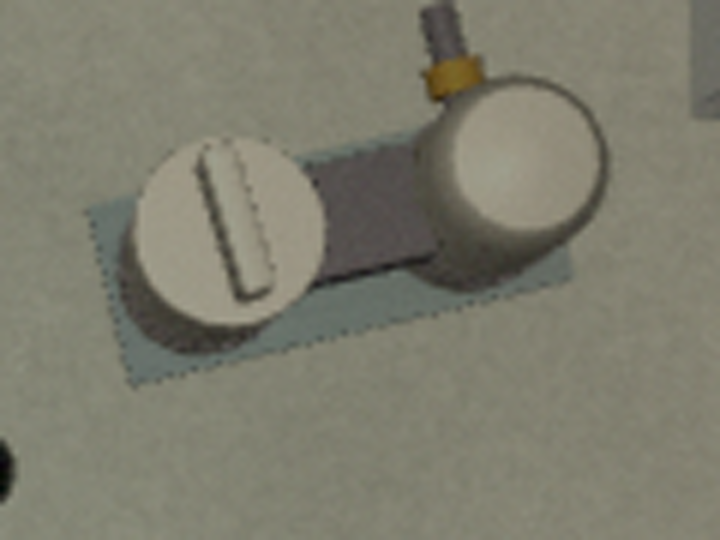

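View pics/scropA.png

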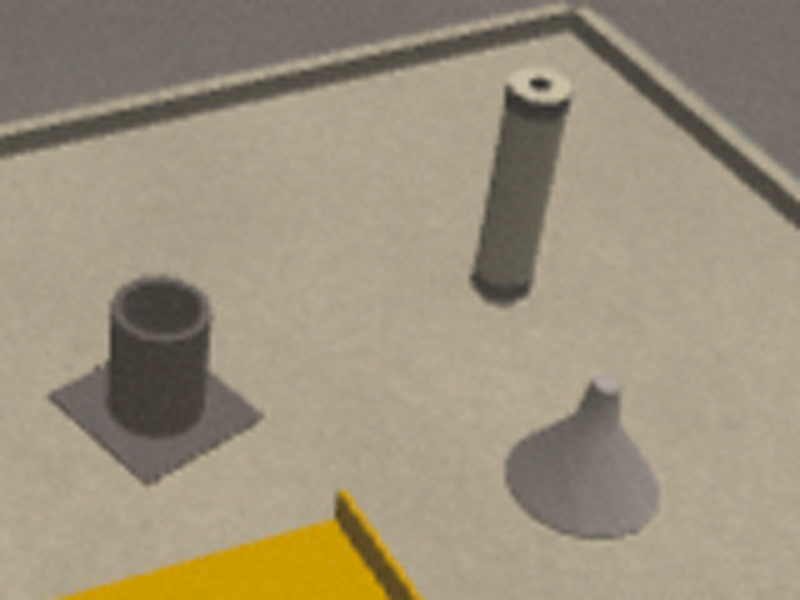

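View pics/scropB.png

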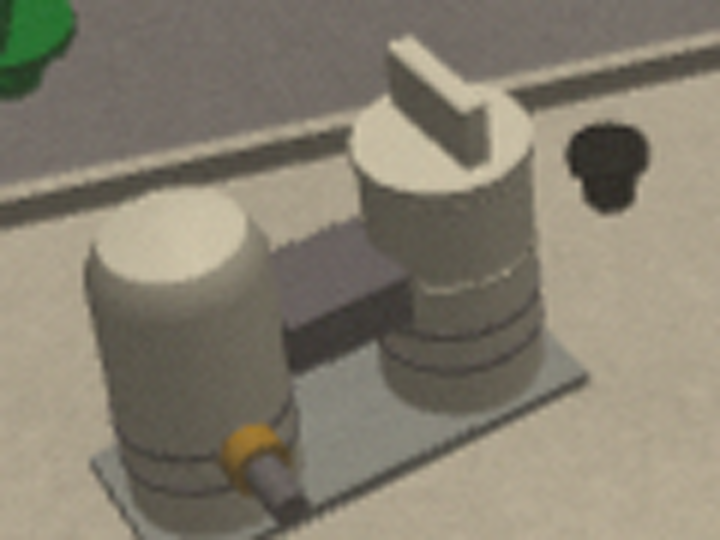

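Run:
```python
from h import *
import pickle
D=pickle.load(open("D.pkl","rb"))
def c(x0,y0,k,X,Y): return x0+(X+.5)/k-.5,y0+(Y+.5)/k-.5
T,S=D["top"],D["scene"]
for n,a,b in [("cart top",c(110,110,5,127,155),c(270,160,5,539,88)),("holder mouth",c(110,110,5,617,172),c(270,160,5,160,308)),
 ("wing top",c(270,130,6,238,220),c(150,180,6,438,75)),("disc top",c(270,130,6,229,230),c(150,180,6,442,139)),("stopper top",c(110,110,5,772,492),c(150,180,6,607,142)),("funnel top",(164,92),c(270,160,5,606,385))]:
    print(n,*[np.round(x,1) for x in tri([(T,*a),(S,*b)])])
# wing direction at z
for z in(185,):
    a=atz(T,*c(270,130,6,217,148),z);b=atz(T,*c(270,130,6,258,290),z);print("wing",a,b,np.degrees(np.arctan2(*(a-b)[1::-1])),np.linalg.norm(a-b))
# cart bottom
print("cart bottom scene z=0",atz(S,*c(270,160,5,501,292),0))
for w in [(74,20),(452,32),(68,238)]: print("tray",atz(T,*w,0))
```

```text
cart top [562.4 313.8 158.2] [1.2 1.2]
holder mouth [578.3  79.4  81.6] [1. 1.]
wing top [ 509.3 -112.5  181.6] [0.2 0.2]
disc top [ 510.2 -113.   148. ] [0.8 0.8]
stopper top [414.3  -9.7  46.8] [1.4 1.4]
funnel top [712.3 266.9  82.1] [0.5 0.5]
wing [ 537.70678498 -102.95293731  185.        ] [ 480.87782865 -120.42440859  185.        ] 17.08950089817562 59.45403759185151
cart bottom scene z=0 [552.77927691 321.98674068   0.        ]
tray [941.53098233 552.91003847   0.        ]
tray [ 944.53728682 -537.84731876    0.        ]
tray [319.53419428 522.07417105   0.        ]
```

```bash
python3 -m creep '-0.5 1.5 0 0 0 7 0; -0.9 2.7 0 0 0 14 0; -1.3 4 0 0 0 21 0; -1.7 5.2 0 0 0 28 0; -2.1 6.4 0 0 0 35 0; -2.4 7.4 0 0 0 42 0; -2.7 8.3 0 0 0 49 0; -2.9 8.9 0 0 0 56 0; -2.98 9.13 0 0 0 63 0; -2.98 9.13 0 0 0 63.8 0'
```

```text
clock: 1.58
eef_pos: [568.3, 306.2, 231.9]
tool_rot: [3.136, -0.006, -0.015]
force: [0.3, -1.6, 0.3]
width: 85.4
```

Run:
```python
from h import *
import pickle
s=ctrl.read_state();print(s["clock"],s["eef_pos"],s["tool_rot"],s["qpos"],abs(s["qd"]).max())
d=shot("wrist","w1");pickle.dump(d,open("w1.pkl","wb"))
for r in ctrl.cut_out("wrist","cartridge_center")[:2]: print(r["score"],r["rect"])
print(proj(d,(562.4,313.8,158)),proj(d,(578,79.4,82)))
```

```text
1.5833 [568.31538715 306.18332709 231.91921215] [ 3.13640396 -0.00552827 -0.0152181 ] [-0.74502891  0.64263956  0.34885132  1.53867121 -0.23731555  1.00022682
 -0.34754197] 0.10883514025433651
0.57 [222.0, 147.5, 269.6, 220.6]
(np.float64(247.67359987328516), np.float64(198.74983768162537)) (np.float64(265.1499225208722), np.float64(356.5674672770266))
```

View pics/w1.png

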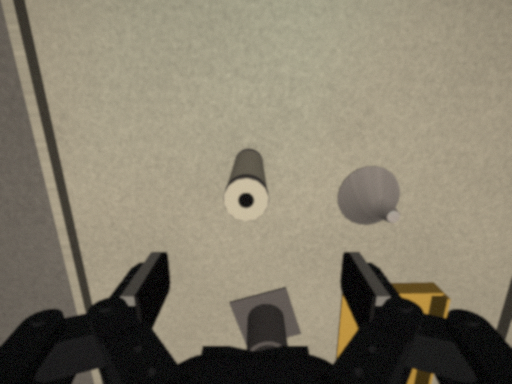

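Cartridge top disc at (246,199), upright (foot at about (249,157)), matching the two-camera estimate; funnel at (370,195), holder at (266,315).

```bash
python3 -m creep '-0.17 -0.19 0 0 0 0 0; -0.17 -0.19 0.2 0 0 0 0; -0.17 -0.19 0.3 0 0 0 0; -0.17 -0.19 0.3 0 0 0 0'
python3 - <<'E'
from h import *
s=ctrl.read_state();print(s["clock"],s["eef_pos"],s["tool_rot"],abs(s["qd"]).max())
d=shot("wrist","w2")
crop(d,180,110,340,230,5,"w2c")
c=(562,314,158);print(proj(d,c))
E
```

```text
clock: 2.02
eef_pos: [553.0, 324.0, 217.7]
tool_rot: [3.141, 0.003, 0.003]
force: [0.2, -0.5, -0.2]
width: 85.3
2.0167 [553.0488597  323.99039556 217.74368933] [3.14101266e+00 2.99134789e-03 3.22736255e-03] 0.020764785469709994
(np.float64(268.3988543530065), np.float64(227.7641767551136))
```

View pics/w2c.png

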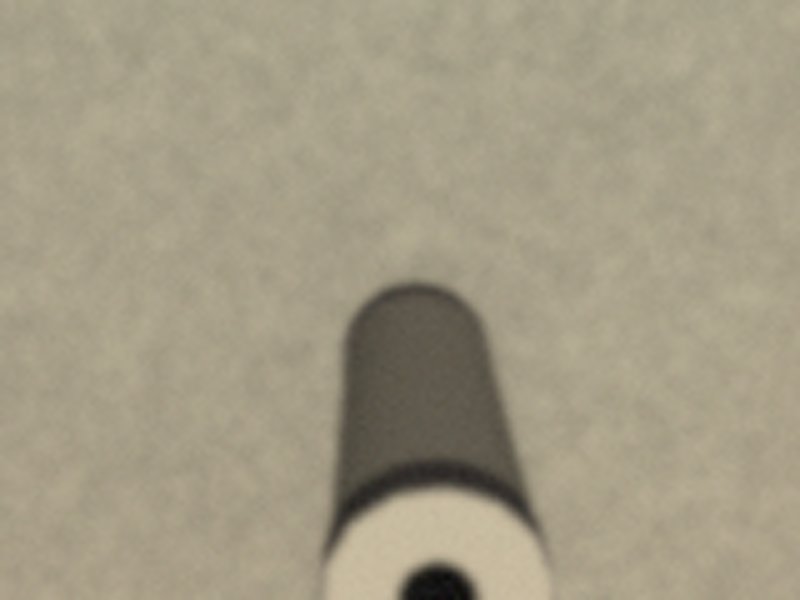

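```bash
python3 -m creep '0.21 0.29 0.2 0 0 0 0; 0.21 0.29 0.7 0 0 0 0; 0.21 0.29 1.3 0 0 0 0; 0.21 0.29 1.9 0 0 0 0; 0.21 0.29 2.3 0 0 0 0; 0.21 0.29 2.55 0 0 0 0; 0.21 0.29 2.55 0 0 0 0'
python3 - <<'E'
from h import *
s=ctrl.read_state();print(s["clock"],s["eef_pos"],s["tool_rot"],abs(s["qd"]).max())
d=shot("wrist","w3"); shot("scene","s3")
E
```

```text
clock: 2.65
eef_pos: [562.9, 309.1, 114.8]
tool_rot: [3.139, 0.003, -0.001]
force: [-0.5, 0.9, -0.3]
width: 85.2
2.65 [562.88228906 309.09700362 114.77686574] [ 3.13894312e+00  3.39780289e-03 -1.28566359e-03] 0.04098592787040073
```

View pics/w3.png

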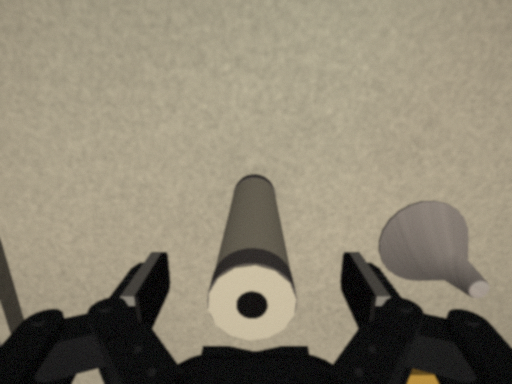

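View pics/s3.png

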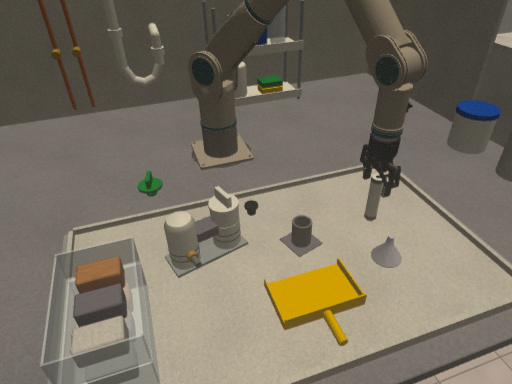

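Cartridge stands between the open fingers, top centre at (252,304). Check the y offset.

Run:
```python
from h import *
d=shot("wrist");s=ctrl.read_state()
print(atz(d,252,304,158),s["eef_pos"],s["tool_rot"])
```

```text
[562.41534587 310.53688323 158.        ] [564.86643033 310.61807953 118.25527495] [-3.14103635e+00 -1.85351236e-03 -8.45636636e-04]
```

Run:
```python
from h import *
s=ctrl.read_state();d=shot("wrist","w4");crop(d,190,240,310,350,6,"w4c")
print(s["clock"],s["eef_pos"],s["tool_rot"],s["qd"])
print(proj(d,(562,312,158)))
```

```text
2.8 [564.86643033 310.61807953 118.25527495] [-3.14103635e+00 -1.85351236e-03 -8.45636636e-04] [-0.00528289 -0.0137064   0.0009619  -0.00533457 -0.00025002 -0.00053567
 -0.00293901]
(np.float64(250.26698836690235), np.float64(300.62971524923046))
```

View pics/w4c.png

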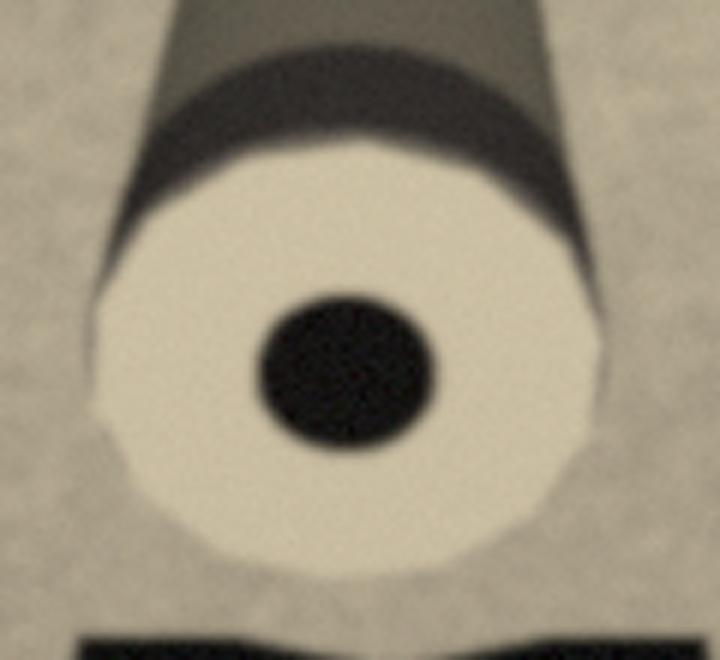

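```bash
python3 -m creep '-0.1 -0.03 0.05 0 0 0 0; -0.1 -0.03 0.05 0 0 0 0; -0.1 -0.03 0.05 0 0 0 1; -0.1 -0.03 0.05 0 0 0 1; -0.1 -0.03 0.05 0 0 0 1; -0.1 -0.03 0.05 0 0 0 1; -0.1 -0.03 0.05 0 0 0 1; -0.1 -0.03 0.05 0 0 0 1; -0.1 -0.03 0.05 0 0 0 1'
```

```text
clock: 3.6
eef_pos: [560.4, 312.0, 115.6]
tool_rot: [-3.141, -0.001, -0.001]
force: [0.7, 0.5, 2.2]
width: 32.6
```

Gripped at 32.6 mm. Lift and go to a viewpoint beside the holder.

```bash
python3 -m creep '0 0 -0.5 0 0 0 1; 0 0 -1.3 0 0 0 1; 0 0 -2.1 0 0 0 1; -0.1 0.5 -2.5 0 0 0 1; -0.5 1.5 -2.5 0 0 0 1; -0.9 2.4 -2.5 0 0 0 1; -1.3 3.4 -2.5 0 0 0 1; -1.7 4.4 -2.5 0 0 0 1; -1.85 5.3 -2.5 0 0 0 1; -1.85 5.8 -2.5 0 0 0 1'; python3 -m creep '0 0 0 0 0 0 1; 0 0 0 0 0 0 1; 0 0 0 0 0 0 1'
python3 - <<'E'
from h import *
import pickle
s=ctrl.read_state();d=shot("wrist","w5")
pickle.dump(d,open("w5.pkl","wb"))
print(s["clock"],s["eef_pos"],s["tool_rot"],s["qd"])
print(proj(d,(578.3,79.4,82)))
E
```

```text
clock: 4.43
eef_pos: [482.4, 74.9, 215.2]
tool_rot: [3.14, 0.004, -0.005]
force: [-0.0, -0.4, -1.2]
width: 32.5
clock: 4.68
eef_pos: [485.6, 81.0, 215.1]
tool_rot: [-3.141, 0.0, 0.0]
force: [0.6, 0.2, -1.2]
width: 32.7
4.6833 [485.60040771  80.96600233 215.14691644] [-3.14080045e+00  4.37153607e-04  1.42613574e-04] [-0.0208523   0.00634247 -0.01068038 -0.00837652  0.00138992 -0.00152982
  0.00121524]
(np.float64(351.84881650602983), np.float64(189.24829315968375))
```

View pics/w5.png

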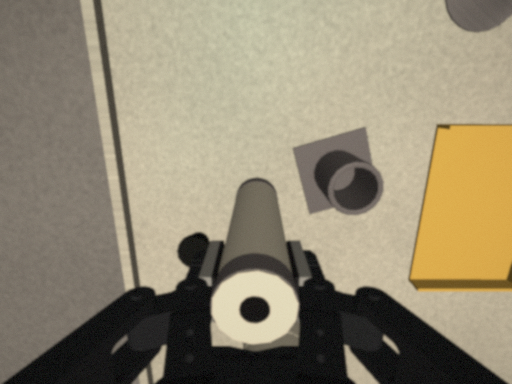

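Holder rim ring centred about (355,187); cartridge held straight, top at (255,309), foot (257,185). Second view from the other side.

```bash
python3 -m creep '1 0 0 0 0 0 1; 2 0 0 0 0 0 1; 3 0 0 0 0 0 1; 4 0 0 0 0 0 1; 4.5 0 0 0 0 0 1; 4.5 0 0 0 0 0 1; 4.5 0 0 0 0 0 1; 4.5 0 0 0 0 0 1'
python3 - <<'E'
from h import *
import pickle
s=ctrl.read_state();d=shot("wrist","w6")
pickle.dump(d,open("w6.pkl","wb"))
print(s["clock"],s["eef_pos"],s["tool_rot"],s["qd"])
u=proj(d,(578.3,79.4,82));print(u)
crop(d,int(u[0])-50,int(u[1])-50,int(u[0])+50,int(u[1])+50,6,"w6c")
crop(pickle.load(open("w5.pkl","rb")),300,139,400,239,6,"w5c")
E
```

```text
clock: 5.4
eef_pos: [664.3, 81.2, 214.4]
tool_rot: [-3.141, 0.003, 0.001]
force: [-0.4, -0.2, -0.5]
width: 32.6
5.4 [664.27115326  81.2439509  214.35130509] [-3.14131818e+00  2.72936836e-03  1.19401380e-03] [ 0.00098161 -0.0226334   0.00499833  0.01740296 -0.00019304 -0.00278022
  0.00154932]
(np.float64(167.0130321774822), np.float64(189.24225940743963))
```

View pics/w5c.png

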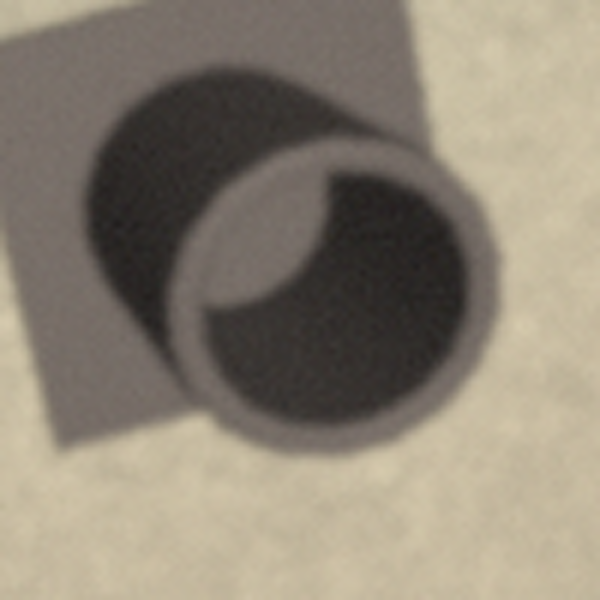

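View pics/w6c.png

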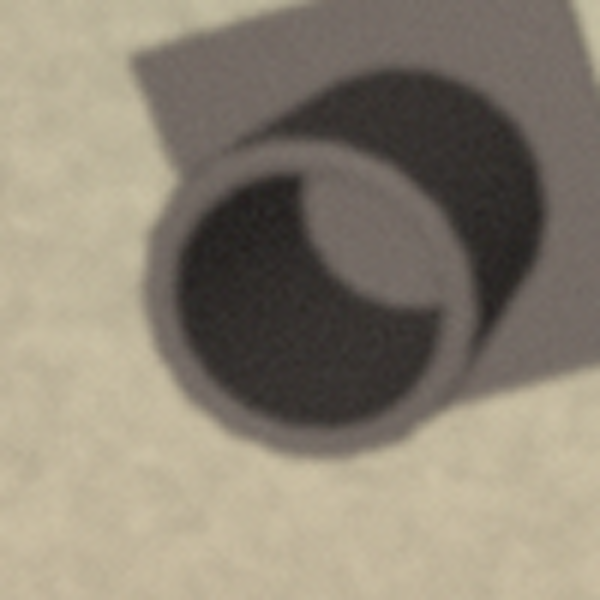

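View pics/w6.png

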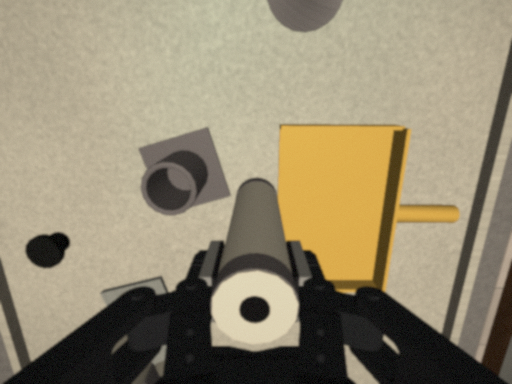

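Run:
```python
from h import *
import pickle
a=pickle.load(open("w5.pkl","rb"));b=pickle.load(open("w6.pkl","rb"))
D=pickle.load(open("D.pkl","rb"))
print(tri([(a,355.25,187.9),(b,168.25,188.2)]))
x=tri([(a,355.25,187.9),(b,168.25,188.2),(D["top"],233,144),(D["scene"],301.6,221.2)]);print(x)
for z in (82,83,84):print(atz(a,355.25,187.9,z),atz(b,168.25,188.2,z))
# predicted cart in b: TCP axis
s=ctrl.read_state();e=s["eef_pos"];print(e)
for dz in(43,-107): print(proj(b,e+[0,0,dz]))
crop(b,195,160,315,350,3,"w6d")
```

```text
(array([580.4617559 ,  81.41820105,  84.8293795 ]), [0.1, 0.1])
(array([579.50888277,  79.94382256,  82.14195561]), [2.0, 0.5, 2.3, 0.3])
[581.44246516  80.75931357  82.        ] [579.58432907  80.44958769  82.        ]
[581.09064072  81.04525563  83.        ] [579.89036931  80.73881405  83.        ]
[580.73881629  81.3311977   84.        ] [580.19640954  81.0280404   84.        ]
[664.1538533   81.0397155  214.75451183]
(np.float64(256.56756444384865), np.float64(309.8958824064409))
(np.float64(256.10543249657553), np.float64(195.98416140784278))
```

View pics/w6d.png

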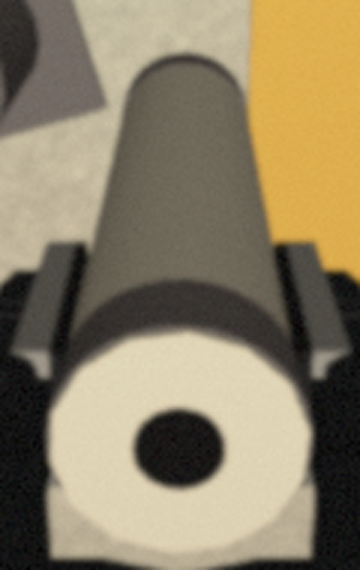

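```bash
python3 -m creep '-0.8 0 0 0 0 0 1; -1.6 0.03 0 0 0 0 1; -2.09 0.03 0 0 0 0 1; -2.09 0.03 0.2 0 0 0 1; -2.09 0.03 0.3 0 0 0 1; -2.09 0.03 0.3 0 0 0 1; -2.09 0.03 0.3 0 0 0 1; -2.09 0.03 0.3 0 0 0 1'
python3 - <<'E'
from h import *
s=ctrl.read_state();d=shot("wrist","w7");t=shot("top");c=shot("scene")
print(s["clock"],s["eef_pos"],s["tool_rot"],s["force"])
crop(c,260,160,350,270,6,"s7c")
E
```

```text
clock: 6.12
eef_pos: [582.9, 78.8, 203.3]
tool_rot: [3.142, -0.001, -0.0]
force: [-1.3, 0.7, -1.3]
width: 32.4
6.1167 [582.90709316  78.80563364 203.33354697] [ 3.14150537e+00 -8.12861157e-04 -4.61955761e-04] [-1.26356821  0.71277324 -1.27190475]
```

View pics/s7c.png

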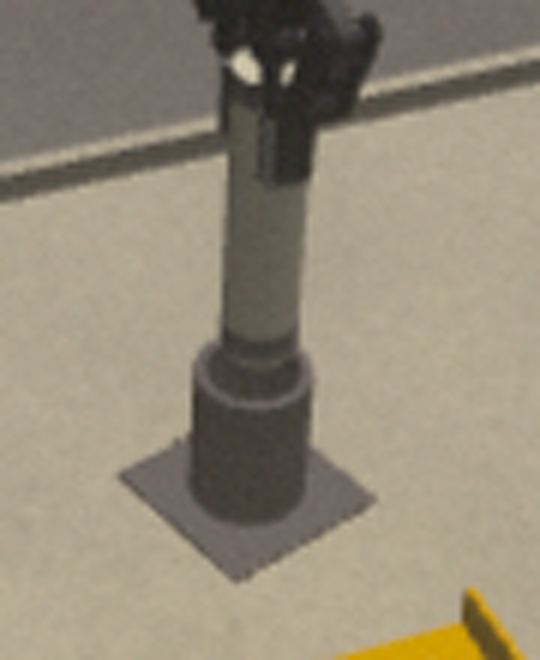

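View pics/w7.png

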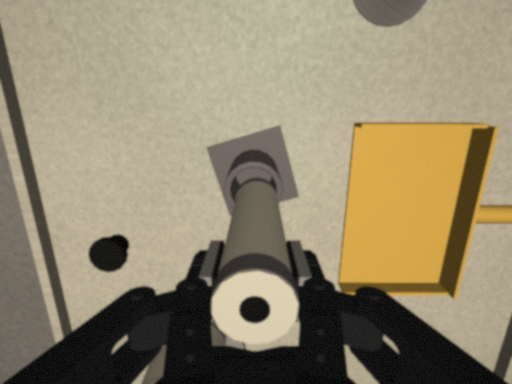

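Run:
```python
from h import *
s=ctrl.read_state();d=shot("wrist","w8")
print(s["clock"],s["eef_pos"],s["tool_rot"],s["force"])
crop(d,205,140,305,240,6,"w8c")
H=np.array([580.3,81,84]);e=s["eef_pos"]
im=cv2.cvtColor(d["img"],cv2.COLOR_RGB2BGR);im=cv2.resize(im[140:240,205:305],None,fx=6,fy=6,interpolation=cv2.INTER_CUBIC)
def circ(c,r,col):
    p=np.array([proj(d,c+r*np.array([np.cos(t),np.sin(t),0])) for t in np.linspace(0,6.28,60)])
    p=(p-[205,140]+.5)*6;cv2.polylines(im,[p.astype(int)],True,col,1)
circ(H,27,(0,0,255));circ(H,21,(0,255,0));circ(e+[-.2,1,-107],17,(255,0,0));cv2.imwrite("pics/w8o.png",im)
```

```text
6.2667 [582.58396823  78.61894355 203.26923432] [ 3.14146574e+00 -3.93595389e-04 -7.52329771e-04] [ 0.45523059  0.33992086 -1.19900829]
```

View pics/w8o.png

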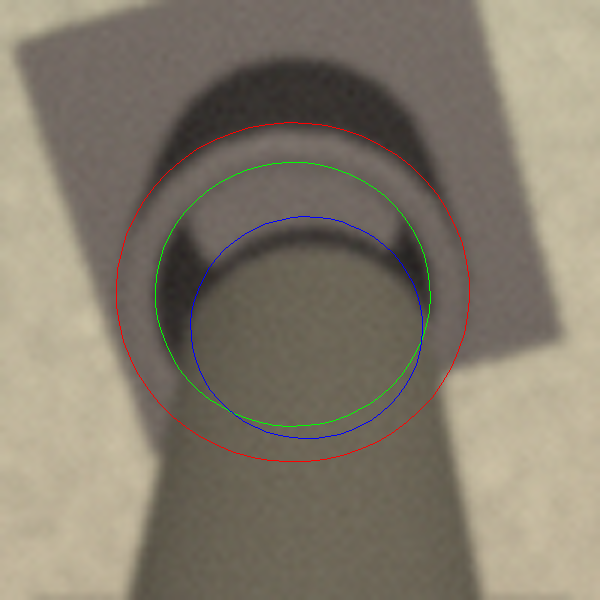

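Foot sits 2 mm right (+x) of the mouth centre; correct and go down.

```bash
python3 -m creep '-0.05 -0.02 0 0 0 0 1; -0.05 -0.02 0 0 0 0 1; -0.05 -0.02 0.2 0 0 0 1; -0.05 -0.02 0.4 0 0 0 1; -0.05 -0.02 0.6 0 0 0 1; -0.05 -0.02 0.8 0 0 0 1; -0.05 -0.02 0.8 0 0 0 1'
python3 - <<'E'
from h import *
d=shot("wrist","w9")
s=ctrl.read_state();print(s["clock"],s["eef_pos"],s["tool_rot"],s["force"])
c=shot("scene");crop(c,260,160,350,270,6,"s9c")
E
```

```text
clock: 6.9
eef_pos: [578.6, 79.4, 169.0]
tool_rot: [3.141, 0.004, -0.001]
force: [-0.3, 1.1, -1.5]
width: 32.6
6.95 [579.08860271  79.4639808  169.84487711] [ 3.14110793e+00  2.80166688e-03 -5.52364948e-04] [-0.25057745  0.13831452 -0.43890046]
```

View pics/w9.png

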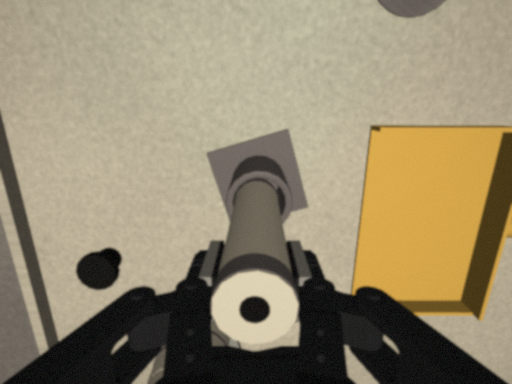

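View pics/s9c.png

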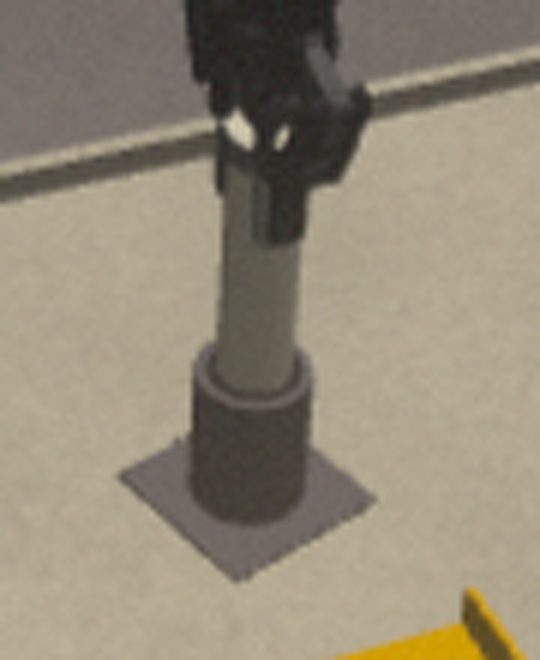

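Foot is inside the cup, no contact force. Continue down with +1 mm x.

```bash
python3 -m creep '0.03 0 0.25 0 0 0 1; 0.03 0 0.5 0 0 0 1; 0.03 0 0.75 0 0 0 1; 0.03 0 0.95 0 0 0 1; 0.03 0 1.1 0 0 0 1; 0.03 0 1.18 0 0 0 1; 0.03 0 1.18 0 0 0 1; 0.03 0 1.18 0 0 0 1'; python3 -c "
from h import *
d=shot('scene','s10');crop(d,260,160,350,270,6,'s10c')
s=ctrl.read_state();print(s['clock'],s['eef_pos'],s['force'])"
```

```text
clock: 7.67
eef_pos: [581.3, 79.4, 124.0]
tool_rot: [3.141, 0.0, -0.001]
force: [-0.5, 0.7, -0.9]
width: 32.8
7.7167 [581.53990068  79.51087117 124.33408278] [-0.28812626  0.00482622 -1.12823795]
```

View pics/s10c.png

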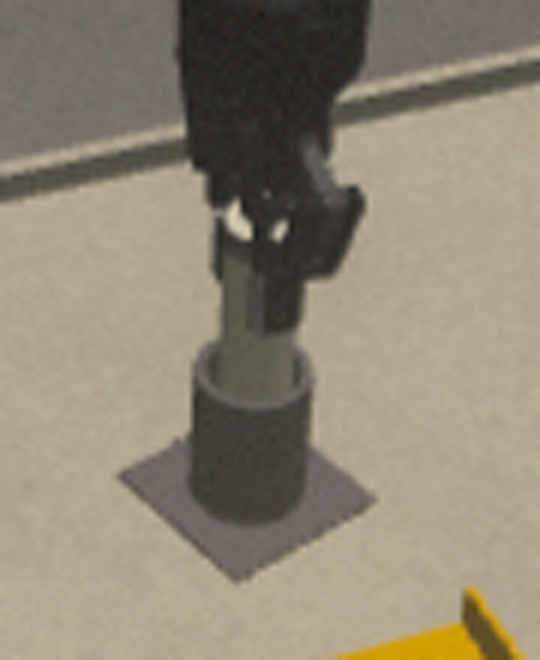

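```bash
python3 -m creep '0 0 0.05 0 0 0 1; 0 0 0.08 0 0 0 1; 0 0 0.1 0 0 0 1; 0 0 0.1 0 0 0 1'
```

```text
clock: 8.05
eef_pos: [581.5, 79.6, 120.6]
tool_rot: [-3.141, -0.001, -0.001]
force: [-1.0, -0.4, 1.9]
width: 32.3
```

Weight is off the wrist (force z −1 → +2 N): at the floor. Release, rise.

```bash
python3 -m creep '0 0 0 0 0 0 0.8; 0 0 0 0 0 0 0.5; 0 0 0 0 0 0 0; 0 0 0 0 0 0 0; 0 0 0 0 0 0 0; 0 0 -0.4 0 0 0 0; 0 0 -1 0 0 0 0; 0 0 -1.8 0 0 0 0; 0 0 -2.6 0 0 0 0; 0 0 -2.8 0 0 0 0'; python3 -c "
from h import *
d=shot('scene','s11');crop(d,260,160,350,270,6,'s11c');shot('wrist','w11')
s=ctrl.read_state();print(s['clock'],s['eef_pos'],s['force'])"
```

```text
clock: 8.88
eef_pos: [584.0, 79.4, 236.9]
tool_rot: [-3.14, -0.008, -0.001]
force: [2.8, 0.3, -0.2]
width: 85.2
8.9833 [582.61603369  79.67347271 234.13849001] [ 0.7197967 -0.7949595 -0.1471507]
```

View pics/s11c.png

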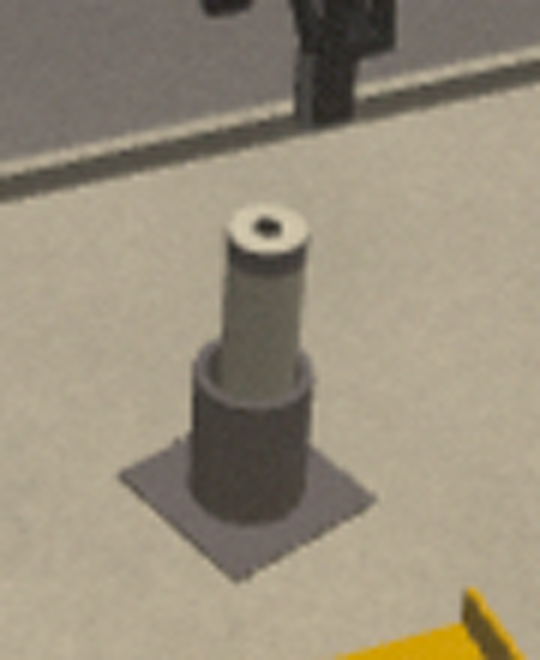

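View pics/w11.png

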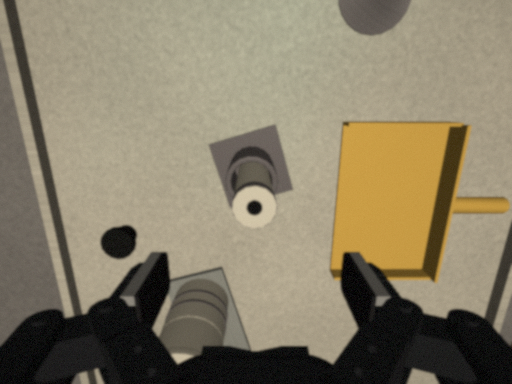

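Run:
```python
from h import *
a=shot("scene");b=shot("wrist");t=shot("top","t11");crop(t,205,115,275,175,8,"t11c");crop(b,215,170,295,240,6,"w12c");print(ctrl.read_state()["eef_pos"])
print(tri([(a,260+266.5/6-.5,160+229.5/6-.5),(b,254,206.5)]))
print(proj(t,(580.5,80.5,163)),proj(t,(580.5,80.5,168)))
```

```text
[580.10436322  79.61762789 230.5357756 ]
(array([579.79360935,  82.39512031, 161.36272894]), [0.0, 0.0])
(np.float64(230.57836746135987), np.float64(136.29241136922266)) (np.float64(230.46869515178807), np.float64(135.85031982288194))
```

View pics/t11c.png

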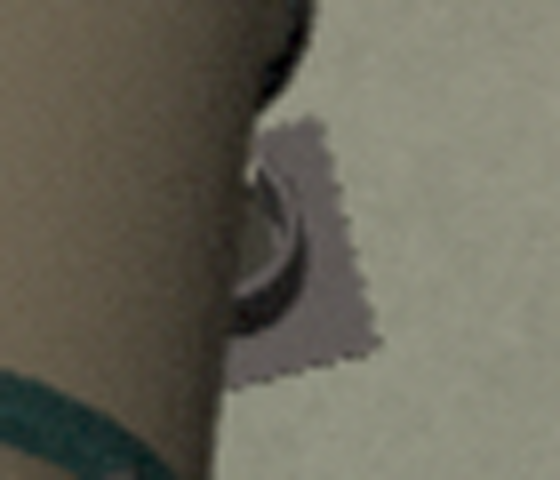

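Cartridge top measured at z = 161 (expected ~163), axis 1–2 mm from the mouth: seated and released. Now the cap, with jaws turned across the wing (yaw −73°).

```bash
python3 -m creep '-0.2 0.6 0 0 0 7 0; -0.4 1.2 0 0 0 14 0; -0.6 1.8 0 0 0 21 0; -0.8 2.4 0 0 0 28 0; -1 3 0 0 0 35 0; -1.2 3.5 0 0 0 42 0; -1.4 4 0 0 0 49 0; -1.6 4.4 0 0 0 56 0; -1.7 4.7 0 0 0 63 0; -1.76 4.81 0 0 0 70 0'; python3 -m creep '0 0 0 0 0 3 0; 0 0 0 0 0 3 0; 0 0 0 0 0 3 0; 0 0 0 0 0 3 0'
python3 - <<'E'
from h import *
import pickle
d=shot("wrist","w13");s=ctrl.read_state();pickle.dump(d,open("w13.pkl","wb"))
print(s["clock"],s["eef_pos"],s["tool_rot"],s["qpos"],abs(s["qd"]).max())
print(proj(d,(509.3,-112.5,182)),proj(d,(510,-113,148)))
for r in ctrl.cut_out("wrist","cap_grip")[:2]: print(r["score"],r["rect"])
E
```

```text
clock: 9.97
eef_pos: [508.8, -115.2, 230.7]
tool_rot: [3.138, -0.0, -1.232]
force: [-0.1, -0.3, -0.8]
width: 85.7
clock: 10.3
eef_pos: [510.4, -112.3, 231.2]
tool_rot: [3.14, 0.001, -1.272]
force: [-0.2, -0.1, -0.4]
width: 85.3
10.35 [ 510.5282932  -112.39032557  231.46004908] [ 3.14050741e+00  5.47249451e-04 -1.27278126e+00] [-0.30955297  0.536532    0.71622194  1.88196821 -0.44627082  0.89007789
 -0.64713579] 0.005332339279671369
(np.float64(255.1146646851549), np.float64(220.54448048268222)) (np.float64(255.94401938668864), np.float64(203.75331545908338))
0.75 [204.5, 154.3, 305.5, 261.0]
```

View pics/w13.png

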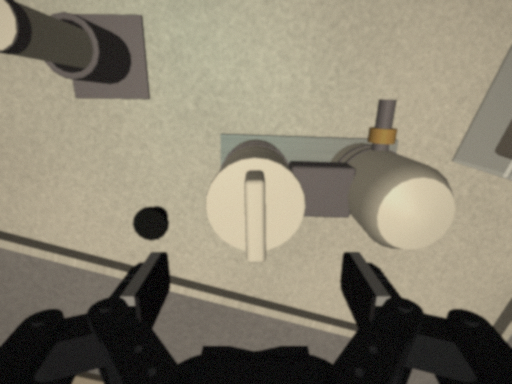

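The white wing cap at (255,220) on the first canister beside the dome (405,200); wing vertical in the picture, so jaws are square across it. It is white, on the housing — the one meant (the green one lies off the tray). Crop to confirm, then descend.

```bash
python3 - <<'E'
from h import *
import pickle
d=pickle.load(open("w13.pkl","rb"));crop(d,195,130,315,270,4,"w13c")
E
python3 -m creep '0 0 0.4 0 0 0 0; 0 0 0.8 0 0 0 0; 0 0 1.2 0 0 0 0; 0 0 1.5 0 0 0 0; 0 0 1.7 0 0 0 0; 0 0 1.85 0 0 0 0; 0 0 1.92 0 0 0 0; 0 0 1.92 0 0 0 0'
python3 - <<'E'
from h import *
d=shot("wrist","w14");s=ctrl.read_state()
print(s["clock"],s["eef_pos"],s["tool_rot"],s["force"]);print(proj(d,(509.8,-112.7,182)))
E
```

```text
clock: 11.07
eef_pos: [510.7, -112.8, 155.1]
tool_rot: [3.141, 0.0, -1.275]
force: [-0.8, 0.8, -0.1]
width: 85.4
11.1167 [ 510.94458423 -112.93834376  155.50452826] [-3.14127139e+00 -1.64005847e-04 -1.27453836e+00] [ 0.26030147 -0.26353171  0.06399353]
(np.float64(254.84422622765078), np.float64(284.6578154665936))
```

View pics/w13c.png

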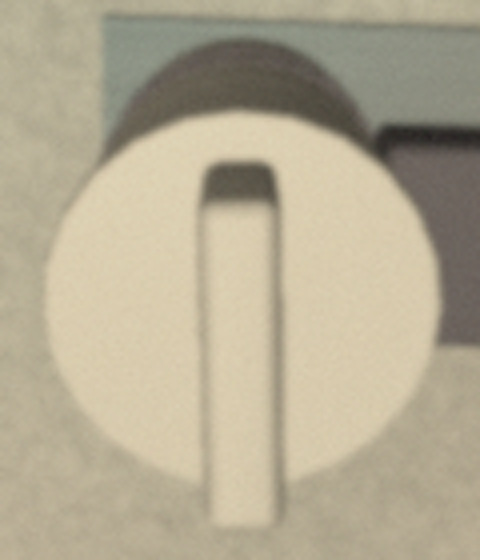

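View pics/w14.png

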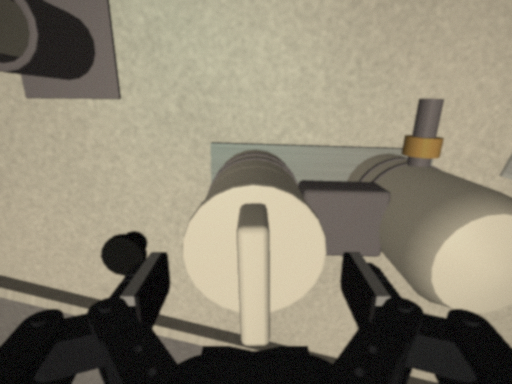

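Confirmed: white cap, wing centred between the fingers at (254,280). Close.

```bash
python3 -m creep '0 0 0.03 0 0 0 0; 0 0 0.03 0 0 0 0.5; 0 0 0.03 0 0 0 1; 0 0 0.03 0 0 0 1; 0 0 0.03 0 0 0 1; 0 0 0.03 0 0 0 1; 0 0 0.03 0 0 0 1; 0 0 0.03 0 0 0 1; 0 0 0.03 0 0 0 1; 0 0 0.03 0 0 0 1'; python3 -c "
from h import *
d=shot('wrist','w15');s=ctrl.read_state()
print(s['clock'],s['eef_pos'],s['tool_rot'],s['force'],s['torque'],s['width'],s['tau'])"
```

```text
clock: 11.95
eef_pos: [510.9, -112.9, 154.3]
tool_rot: [-3.141, -0.0, -1.275]
force: [-0.2, 0.0, 3.0]
width: 13.4
12.0 [ 510.93746389 -112.88422068  154.31485575] [-3.14115069e+00 -1.61337335e-04 -1.27457250e+00] [-0.88342441 -0.08131251  4.06125312] [0.0348712  0.01458099 0.01869058] 13.445588150284223 [ 1.35433702e-01 -4.39838934e+01  7.68267900e+00 -1.23029011e+01
 -4.74741719e-04 -1.12383447e-01 -3.96503450e-02]
```

View pics/w15.png

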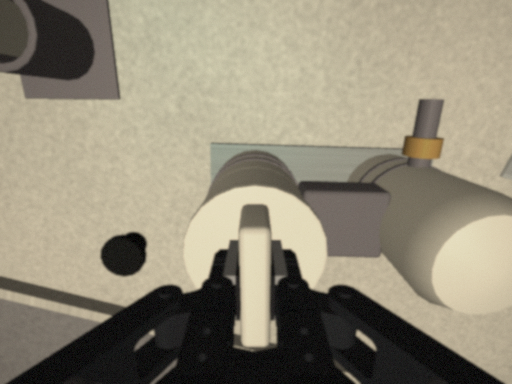

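Wing gripped at 13.4 mm. Try turning + about tool z, 18° in small rows.

```bash
python3 -m creep '0 0 0 0 0 3 1; 0 0 0 0 0 6 1; 0 0 0 0 0 9 1; 0 0 0 0 0 9 1; 0 0 0 0 0 9 1'; python3 -c "
from h import *
s=ctrl.read_state();print(s['tool_rot'],s['torque'],s['force'],s['tau'][-1])"; python3 -m creep '0 0 0 0 0 3 1; 0 0 0 0 0 6 1; 0 0 0 0 0 9 1; 0 0 0 0 0 9 1; 0 0 0 0 0 9 1'; python3 -c "
from h import *
s=ctrl.read_state();print(s['tool_rot'],s['torque'],s['force'],s['tau'][-1])"
```

```text
clock: 12.42
eef_pos: [511.0, -112.8, 154.3]
tool_rot: [-3.141, -0.0, -1.431]
force: [-0.0, 1.1, 5.3]
width: 12.9
[-3.14109290e+00 -5.68816895e-05 -1.43103699e+00] [ 0.14894835  0.0257805  -0.06080013] [-0.03245456  1.10761285  5.32731939] 0.03254488343372941
clock: 12.83
eef_pos: [511.0, -112.7, 154.4]
tool_rot: [3.141, -0.002, -1.576]
force: [-0.1, -1.0, 5.9]
width: 13.4
[ 3.14069592e+00 -1.81386218e-03 -1.57640847e+00] [-0.06022416  0.16220872  2.73142765] [-0.06702711 -0.99619472  5.90114272] -2.732619121670723
```

Torque rose to 2.7 N·m at 0.30 rad: stop in this sense. Go the other way.

```bash
python3 -m creep '0 0 0 0 0 -5 1; 0 0 0 0 0 -10 1; 0 0 0 0 0 -15 1; 0 0 0 0 0 -20 1; 0 0 0 0 0 -25 1; 0 0 0 0 0 -30 1; 0 0 0 0 0 -35 1; 0 0 0 0 0 -38 1; 0 0 0 0 0 -38 1; 0 0 0 0 0 -38 1'; python3 -c "
from h import *
d=shot('wrist','w16')
s=ctrl.read_state();print(s['clock'],s['tool_rot'],s['torque'],s['force'],s['tau'][-1],s['qpos'])"
```

```text
clock: 13.67
eef_pos: [510.9, -113.0, 154.3]
tool_rot: [-3.141, -0.0, -0.926]
force: [-0.9, -0.1, 5.0]
width: 13.4
13.7167 [-3.14132961e+00 -3.36486549e-04 -9.26367827e-01] [0.03560924 0.09734062 0.14103963] [-1.06824993 -0.37967697  5.08590913] -0.12825245037674904 [-0.17940506  0.61185092  0.52233186  1.95818775 -0.46616662  0.69132546
 -0.2957363 ]
```

View pics/w16.png

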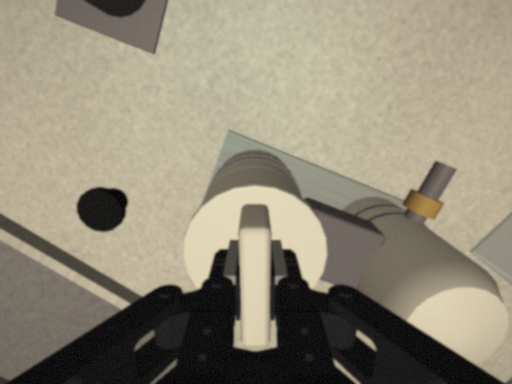

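Turns freely this way with the wing following. Continue to near the end stop (~1.0 rad).

```bash
python3 -m creep '0 0 0 0 0 -5 1; 0 0 0 0 0 -10 1; 0 0 0 0 0 -15 1; 0 0 0 0 0 -20 1; 0 0 0 0 0 -25 1; 0 0 0 0 0 -30 1; 0 0 0 0 0 -34 1; 0 0 0 0 0 -37 1; 0 0 0 0 0 -37 1; 0 0 0 0 0 -37 1'; python3 -c "
from h import *
d=shot('wrist','w17')
s=ctrl.read_state();print(s['clock'],s['tool_rot'],s['torque'],s['force'],s['tau'][-1],s['qpos'])"
```

```text
clock: 14.55
eef_pos: [509.5, -112.3, 154.4]
tool_rot: [-3.14, 0.002, -0.286]
force: [-3.9, 3.1, 9.4]
width: 13.0
14.6 [-3.13970604e+00  2.44962455e-03 -2.86342193e-01] [ 0.5224808   0.6518813  -1.20937251] [-2.30012506  1.98156018  9.86546789] 1.2448573485016823 [-0.05987189  0.57807714  0.3347888   1.95628324 -0.30154793  0.65762753
  0.17908709]
```

View pics/w17.png

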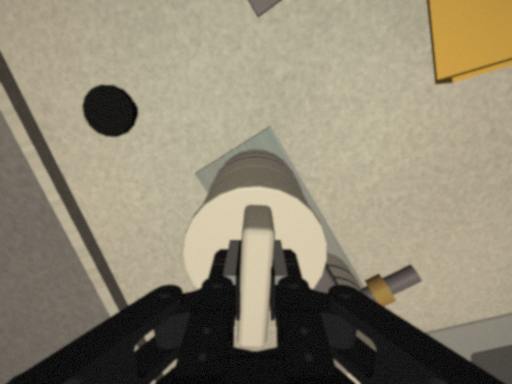

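Stop reached at 0.99 rad (torque −1.2 N·m). Back off 3° and lift a little, watching the force.

```bash
python3 -m creep '0 0 0 0 0 3 1; 0 0 0 0 0 3 1; 0 0 -0.1 0 0 3 1; 0 0 -0.2 0 0 3 1; 0 0 -0.3 0 0 3 1; 0 0 -0.3 0 0 3 1'
```

```text
clock: 15.1
eef_pos: [509.5, -112.4, 164.7]
tool_rot: [3.141, 0.004, -0.334]
force: [0.2, -0.2, -6.5]
width: 12.9
```

```bash
python3 -c "
from h import *
d=shot('wrist','w18');c=shot('scene');crop(c,150,150,270,270,5,'s18c')
s=ctrl.read_state();print(s['clock'],s['eef_pos'],s['torque'],s['force'])"
```

```text
15.2 [ 509.47849728 -112.40493793  165.1414787 ] [ 0.26852062  0.04152146 -0.69522069] [  0.15831988   0.70639592 -10.52200517]
```

View pics/w18.png

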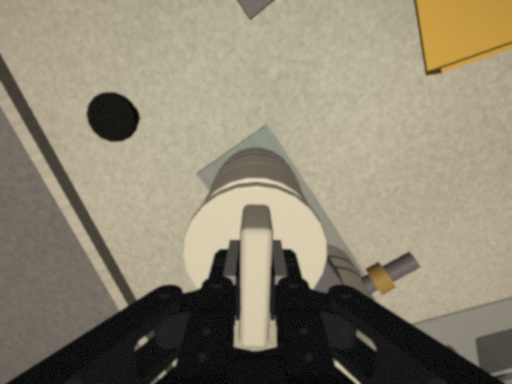

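View pics/s18c.png

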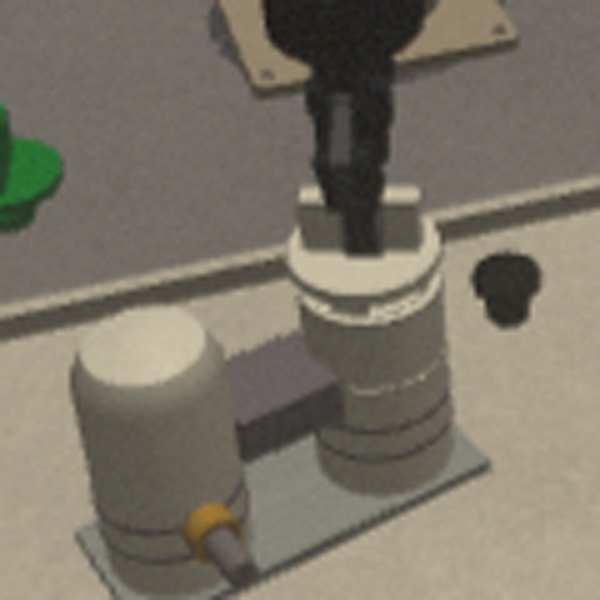

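The cap rises with the fingers (gap visible under the disc at (370,300)). Continue up in stages.

```bash
python3 -m creep '0 0 0 0 0 1.5 1; 0 0 -0.15 0 0 1.5 1; 0 0 -0.3 0 0 1.5 1; 0 0 -0.45 0 0 1.5 1; 0 0 -0.6 0 0 1.5 1; 0 0 -0.6 0 0 1.5 1'; python3 -c "
from h import *
c=shot('scene');crop(c,150,130,270,250,5,'s19c')
s=ctrl.read_state();print(s['clock'],s['eef_pos'],s['torque'],s['force'],s['width'])"
```

```text
clock: 15.7
eef_pos: [512.6, -113.5, 192.6]
tool_rot: [-3.141, -0.005, -0.358]
force: [-0.0, -0.6, -1.6]
width: 13.0
15.75 [ 512.10801655 -113.30771932  191.80566313] [ 0.02824005 -0.02439148 -0.00660027] [ 0.64391257  0.21186005 -2.07476575] 13.263910021657294
```

View pics/s19c.png

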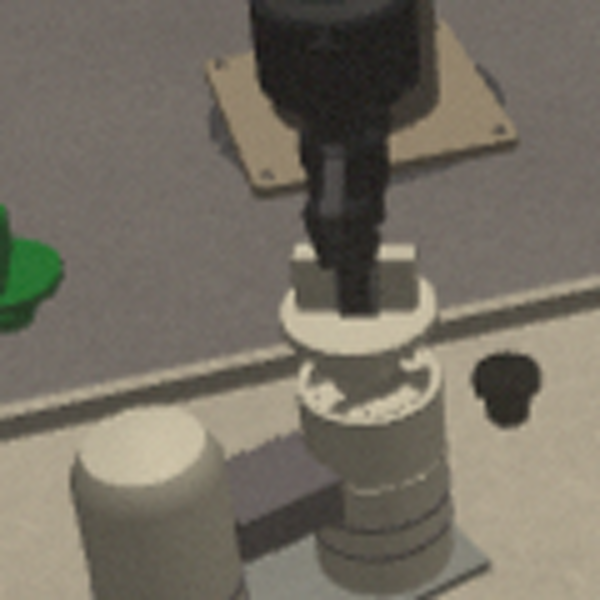

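Cap is out and free (force ≈ weight only). Lift to well above 8 cm.

```bash
python3 -m creep '0 0 -0.3 0 0 0 1; 0 0 -0.6 0 0 0 1; 0 0 -0.9 0 0 0 1; 0 0 -1.2 0 0 0 1; 0 0 -1.5 0 0 0 1; 0 0 -1.8 0 0 0 1; 0 0 -2 0 0 0 1; 0 0 -2 0 0 0 1; 0 0 -2 0 0 0 1; 0 0 -2 0 0 0 1'; python3 -m creep '0 0 0 0 0 0 1; 0 0 0 0 0 0 1; 0 0 0 0 0 0 1; 0 0 0 0 0 0 1; 0 0 0 0 0 0 1; 0 0 0 0 0 0 1'
python3 - <<'E'
from h import *
s=ctrl.read_state();print(s['clock'],s['eef_pos'],s['tool_rot'],s['force'],s['width'],abs(s['qd']).max())
c=shot('scene','s20');t=shot('top','t20');w=shot('wrist','w20');crop(c,150,80,270,240,5,'s20c')
crop(c,260,160,350,270,6,'s20d');crop(t,195,105,275,175,8,'t20c')
D={}
import pickle
D=pickle.load(open("D.pkl","rb"))
for n,d in(("scene",c),("top",t)):
  for k in("stopper","dustpan","funnel"):
    for r in ctrl.cut_out(n,k)[:1]:
        ys,xs=np.nonzero(r["pixels"]);print(n,k,round(r["score"],2),np.round(r["rect"],1))
E
```

```text
clock: 16.58
eef_pos: [510.3, -112.6, 269.5]
tool_rot: [3.141, 0.001, -0.358]
force: [0.7, 0.1, -2.4]
width: 13.1
clock: 17.08
eef_pos: [510.7, -112.9, 270.0]
tool_rot: [3.142, 0.0, -0.358]
force: [-0.1, 0.1, -2.0]
width: 13.2
17.0833 [ 510.69334296 -112.85099627  269.97320219] [ 3.14152488e+00  2.27185137e-04 -3.58445963e-01] [-0.06527013  0.14754463 -2.03268591] 13.189574358621266 0.0014914325797990766
scene stopper 0.65 [245.5 197.7 259.7 216.3]
scene dustpan 0.76 [261.3 258.4 366.1 346.5]
scene funnel 0.83 [367.7 234.  402.7 267.8]
top stopper 0.49 [257.6 201.4 273.5 215.7]
top dustpan 0.97 [214.5  33.8 288.5 113. ]
top funnel 0.67 [155.2  86.2 184.3 112.2]
```

View pics/s20.png

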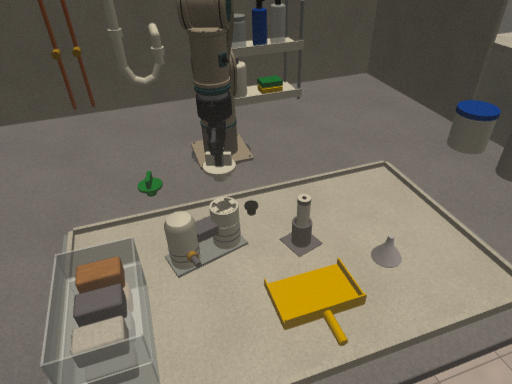

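View pics/s20d.png

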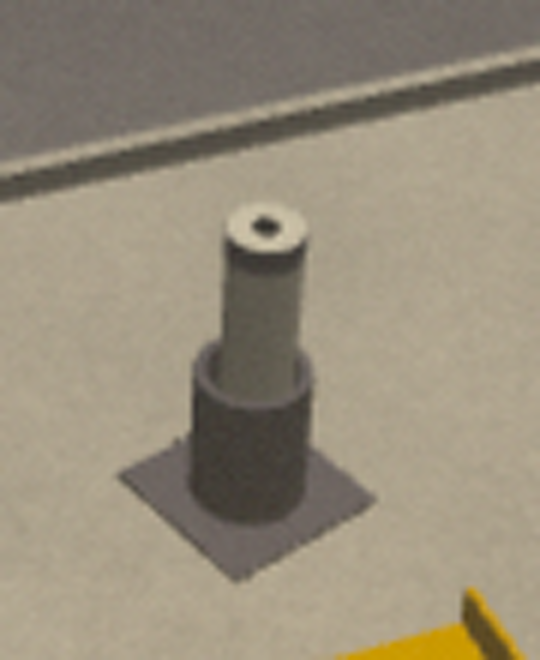

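View pics/t20.png

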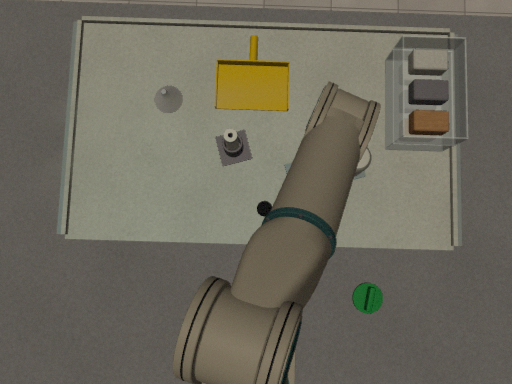

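View pics/s20c.png

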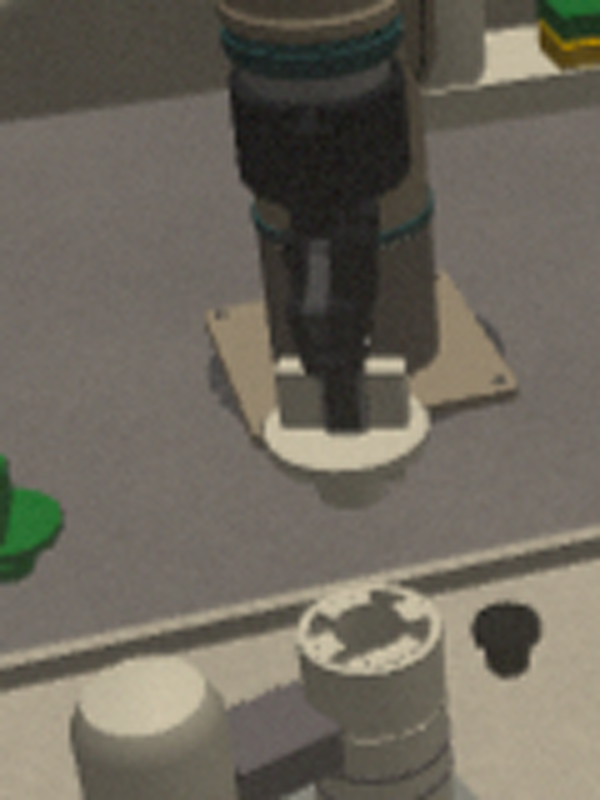

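Cap held level about 115 mm above its seat (disc at crop (345,440), open housing below); the cartridge stands in the holder; the bystanders are where they were. Handing in.

```bash
python3 -c "
from h import *
print(ctrl.finish_job())"
```

```text
the job is handed in; nothing more can be done
None
```

The filter is ready for the cartridge change, and I handed the job in at about 17.3 s of the 59 s allowed; no verdict comes back.

- **Cartridge:** it stands in its holder and is let go of. Its top measured z ≈ 161 mm, where about 163 mm means fully seated. It is 1–2 mm off the holder's axis, and still upright in the last picture.
- **Cap:** turned with yaw decreasing (clockwise from above), it met a firm stop within 0.30 rad at 2.7 N·m. Turned the other way it ran freely to its end stop at 0.99 rad. I backed it off 3° to 4.5° and lifted it straight out. There was about 10 N of drag at first, and then only its weight.
- **At hand-in:** the tool was level and still, with the cap held at 13.2 mm finger opening and about 115 mm above its seat.
- **Other things:** the funnel, stopper and dustpan were found within about 3 pixels of where they started.

**Checks that disagreed:** the wrist-camera and fixed-camera estimates of the holder differed by about 2 mm. I corrected for this before and during the insertion. The top view of the cap was hidden by the arm at the end, so its height and level come from the scene picture and the tool pose.

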